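Pack the thread spools and snap the keeper bar over them

ROBOT

A 6-joint arm with a two-finger parallel gripper is mounted at the origin on the work surface. World frame = base frame: x ahead of the robot, y to its left, z up, the work surface at z = 0. Lengths are in m, angles in rad, forces in N, time in s.
With the tool pointing down it reaches from about 0.35 to 0.925 m from the base axis. Payload 6.4 kg.
Tool frame: the origin (TCP) lies between the finger pads; the fingertips stand 11 mm ahead of it and the grasp point (between the pads) lies 8 mm behind it (nose_length is the distance from the TCP to the fingertips, in m); z points along the fingers, y is the line along which they close (so a half turn about z gives the same grasp; the last joint's range is limited). The gripper opens to 94 mm and grips with 3 to 60 N. Pads are 16 mm wide; open, the fingers measure 119 mm over their backs; the gripper's body (75 mm by 177 mm) begins 78 mm behind the grasp point.
Start: joints at [1.023, 0.245, 1.558, -0, 1.339, -0.174], TCP at [0.237, 0.605, 0.216] pointing down, gripper open.
Joint ranges: [-3.13, 3.13], [-1.02, 2.26], [0.13, 2.54], [-0.95, 4.09], [0.21, 2.88], [-2.74, 2.74]. Speed limits (rad/s): [2.57, 2.57, 3.14, 3.14, 3.14, 3.14].

INTERFACE

Orientations are given as [roll, pitch, yaw] about the fixed x, y, z axes, in that order (R = Rz(yaw) Ry(pitch) Rx(roll)).
In Python, from station import * gives the robot as it stands.
- The arm moves only by the shell command python3 -m inch 'ROWS' [FORCE]. ROWS is JSON, a list of rows, each a list of 7 numbers: the turn, a rotation vector about the tool's x, y, z in degrees, then the shift along the tool's x, y, z in m, then the opening, from 0 (shut) to 1 (fully open). A call has 1 to 12 rows; each row shifts and turns the commanded pose from where the row before left it, along the tool's axes as they then stand; what a row does not reach is not made up. A row lasts 1/10 s, in which the tool goes at most 50 mm and 8.59 degrees, less where a joint would pass 70% of its speed; a pose out of reach is approached as far as the arm can. A call is refused whole if a number of a shift passes 0.05 or a number of a turn 8.59, either way. A call with a gripper value outside its range is refused whole. The fingers move at their own pace and stop on an object; FORCE is the grip in N (left out, the last holds). Time passes only in rows, so rows that do not move let the fingers close. It gives the time, the measured TCP pose, the force, the opening and the grip force at its end, in the units of the state.
- observe(): the state, without advancing time (a new reading comes with each control period).
- snapshot(name): name is "side" or "top" or "wrist"; returns (picture, depth): 420x560x3 uint8, red, green, blue; 420x560 float32, m along the optical axis (not along the pixel's ray), 0 where there is no reading.
- camera_model(name): a dict with "K" (3x3 intrinsics, pixels), "rvec" (rotation vector, rad) and "tvec" (3), from world to camera coordinates, as OpenCV has them. Camera axes: x right, y down, z forward; pixel columns grow to the right and rows downward; lengths in m; the calibration is good to about 2 mm. A picture is of the moment at which its call begins: read the wrist's pose just before it. camera_model takes no time and is no camera call; for the wrist camera it gives the pose at the moment of the call.
- hand_in(): hands the job in; it is judged then, once.
Trained networks look in the newest picture that a camera, given by its name, has taken for a name from the list of things; names that differ only in an ending like _2 or _b are one class to them, and where a whole thing is asked for, a point or a joint stands for the part that bears it (a point fixed in the world has none). Each returns a list of dicts, best first, with "conf" (0 to 1); they miss things now and then, are a little off and sometimes report something else, mostly with a low value. They report only what shows in the picture. A call takes as long as a camera call. They do not tell look-alikes from the thing itself.
- spot_in(camera, target): "at" ([column, row] in pixels, amid what is visible of it).
The state is a dict: "clock": time; "q": joint angles; "qvel": joint speeds; "joint_efforts": joint torques, N m; "tool_pos": TCP position; "tool_rot": TCP orientation; "wrist_force": force on the tool from outside, world axes, zero at the start; "wrist_torque": the same for the moment, N m; "gripper_width": finger opening in m; "finger_force": force on a finger pad.
Only numpy, scipy, OpenCV 4.12 (cv2) and the standard library are available. Lean on these libraries where they do the work, as an engineer would, in place of code of your own. Each camera call takes 0.05 s, during which the arm holds its last target. There are 200 camera calls.

TASK

Pack the threads for the sewing class: slide every spool up off its dowel on the thread rack and put it down in one of the two bays of the spool case, standing or lying on the floor of the bay, handling the thin-walled spools with a light grip. When all are in, lay the keeper bar along the case over them and press it down past the sprung jaws until it is home in the clips at both ends. Leave the mug, the tape measure and the picture frame where they are.

Things in the scene. Friction and masses are not known exactly. Their poses are not given: they have to be found in the camera images.
- rack: wooden thread rack, fixed: board 160 (x) by 240 (y) by 18 mm with six upright dowels 8 mm thick, standing 66 mm above the board (tips 84 mm above the desk), at x = -40 and +40 mm by y = -80, 0 and +80 mm in its frame. Origin: centre of the board's underside, z up
- spool1: thread spool (all alike; thread colour means nothing): plastic tube full of wound thread, 37 mm across, 56 mm tall, with a 12 mm bore along its z axis, about 60 g. Origin: its centre, on the bore axis. Starts standing on the rack's board around a dowel (origin 46 mm above the desk); None if absent. Thin-walled: grip with about 10 N, never over 20
- spool2: thread spool (all alike; thread colour means nothing): plastic tube full of wound thread, 37 mm across, 56 mm tall, with a 12 mm bore along its z axis, about 60 g. Origin: its centre, on the bore axis. Starts standing on the rack's board around a dowel (origin 46 mm above the desk); None if absent. Thin-walled: grip with about 10 N, never over 20
- spool3: thread spool (all alike; thread colour means nothing): plastic tube full of wound thread, 37 mm across, 56 mm tall, with a 12 mm bore along its z axis, about 60 g. Origin: its centre, on the bore axis. Starts standing on the rack's board around a dowel (origin 46 mm above the desk); None if absent. Thin-walled: grip with about 10 N, never over 20
- spool4: thread spool (all alike; thread colour means nothing): plastic tube full of wound thread, 37 mm across, 56 mm tall, with a 12 mm bore along its z axis, about 60 g. Origin: its centre, on the bore axis. Starts standing on the rack's board around a dowel (origin 46 mm above the desk); None if absent. Thin-walled: grip with about 10 N, never over 20
- spool5: thread spool (all alike; thread colour means nothing): plastic tube full of wound thread, 37 mm across, 56 mm tall, with a 12 mm bore along its z axis, about 60 g. Origin: its centre, on the bore axis. Starts standing on the rack's board around a dowel (origin 46 mm above the desk); None if absent. Thin-walled: grip with about 10 N, never over 20
- spool6: thread spool (all alike; thread colour means nothing): plastic tube full of wound thread, 37 mm across, 56 mm tall, with a 12 mm bore along its z axis, about 60 g. Origin: its centre, on the bore axis. Starts standing on the rack's board around a dowel (origin 46 mm above the desk); None if absent. Thin-walled: grip with about 10 N, never over 20
- case: open wooden spool case, fixed, 56 (x) by 324 (y) mm, floor 5 mm thick, side walls 30 mm high. Two bays, each 48 mm wide inside, from |y| = 26 to 150 mm (three spools stand in a row, 41 mm apart); between them a pincushion, 33 mm high, takes no spool. The end panels (|y| 150 to 162 mm) each carry a spring clip rising to 95 mm. Origin: centre of its underside, y along it, z up
- seat_left (a point): where the bar's axis lies when it is home in the clip at the case's +y end: 71 mm above the desk, at x 0, y +156 mm of the case. The clip (12 mm long in y) is a fork 14 mm wide, open upwards, a fixed flared prong on its -x side and the sprung steel jaw on its +x side
- seat_right (a point): the same in the clip at the case's -y end (y -156 mm)
- jaw_left (a joint): hinged steel jaw of the +y clip, rad: 0 closed (held so by a spring), grows as it is pushed aside to +x, about 0.14 as the bar passes; springs back to 0 over the bar when it is home. Its round nose reaches over the fork: the bar meets it with its axis about 14 mm above the seat; pushing past takes 4 to 6 N a clip, straight down
- jaw_right (a joint): the same for the -y clip
- bar: keeper bar: straight aluminium rod 12 mm thick, 360 mm long, a square rubber cap 16 by 16 mm, 12 mm long, on each end (rod bare for |y| below 171 mm); 120 g. Origin: on its axis at mid-length, y along the rod. Starts lying on the desk on its caps (axis 8 mm up) in front of the case. Both ends alike; the caps go outside the two clips
- mug: white mug, 80 mm wide, 92 mm high, stands on the desk; not to be disturbed. Origin: centre of its underside
- tape_measure: round grey tape measure, 52 mm wide, 17 mm high, lies on the desk in front of the rack; not to be disturbed. Origin: centre of its underside
- frame: small white picture frame, 85 mm wide (y), 110 mm high, stands on the desk behind the case; not to be disturbed. Origin: centre of its underside
There are look-alikes about, which are no part of the job. What is shaped like the spool6 but blue is not meant.

How it is judged:
By the outcome, as a careful person would: the job done as asked, in the order asked, and still so for the second after the job is handed in, with the robot touching nothing.
Of spool1, spool2, spool3, spool4, spool5, spool6 only 4 to 5 are there at a start; the rules pass over those that are not, and their reading is None.
At some moment in a run one of bar may be knocked a few centimetres aside while the robot is not near it.
Once in a run the grip may slacken for a moment while it holds something.
It also fails if it takes over 208 s, if anything falls off the work surface, if the arm or the gripper's body presses on something with over 40 N, if the wrist force passes 120 N, or if a joint passes its speed limit or range.

## Working session

There is one attempt and no reset: what is moved stays moved. The work goes in short steps, Python scripts to look and compute and a shell command to move; the robot and the scene stay as the last step left them, time stands still between calls to the robot, and variables do not carry over. Pictures are saved under pics/ and viewed, at most 14 in all, crops included, and the job is handed in when it is done.

```bash
mkdir -p pics; ls; cat > h.py <<'E'
from station import *
import numpy as np, cv2
def grab(n):
    cm=camera_model(n); im,d=snapshot(n); return cm,im,d
def world(cm,d,c,r):
    K=np.array(cm["K"]);R=cv2.Rodrigues(np.array(cm["rvec"],float))[0];t=np.array(cm["tvec"],float).ravel()
    c=np.asarray(c,float);r=np.asarray(r,float);z=d
    p=np.stack([(c-K[0,2])/K[0,0]*z,(r-K[1,2])/K[1,1]*z,z],-1)
    return (p-t)@R
def cloud(cm,d):
    r,c=np.indices(d.shape); return world(cm,d,c,r)
def pix(cm,P):
    return cv2.projectPoints(np.array(P,float).reshape(-1,3),np.array(cm["rvec"],float),np.array(cm["tvec"],float),np.array(cm["K"],float),None)[0].reshape(-1,2)
def save(n,im): cv2.imwrite("pics/"+n+".png",im[:,:,::-1])
E
python3 - <<'E'
from h import *
np.set_printoptions(precision=3,suppress=True)
s=observe(); print(s["clock"],s["tool_pos"],s["tool_rot"],s["wrist_force"])
for n in("top","side"):
    cm,im,d=grab(n); save(n+"0",im); np.savez(n+"0.npz",im=im,d=d,**{k:np.array(v) for k,v in cm.items()})
    P=cloud(cm,d)
    for t in("rack","spool1","case","bar","jaw_left","mug","tape_measure","frame"):
        for o in spot_in(n,t)[:8]:
            c,r=map(int,o["at"]); print(n,t,round(o["conf"],2),o["at"],P[r,c])
E
```

```text
pics
0.0 [0.237 0.605 0.215] [-3.14  -0.     2.768] [0.67  0.981 0.157]
top rack 0.74 [350.7, 241.3] [ 0.52  -0.173  0.019]
top spool1 0.85 [394.2, 259.8] [ 0.476 -0.257  0.076]
top spool1 0.81 [358.9, 251.9] [ 0.496 -0.187  0.038]
top spool1 0.8 [324.4, 209.7] [ 0.584 -0.11   0.074]
top spool1 0.68 [358.9, 215.8] [ 0.571 -0.183  0.071]
top spool1 0.62 [314.3, 168.0] [ 0.678 -0.091  0.059]
top spool1 0.61 [394.8, 224.0] [ 0.551 -0.26   0.074]
top spool1 0.6 [338.9, 146.2] [ 0.728 -0.145  0.056]
top spool1 0.54 [274.6, 167.3] [ 0.683 -0.003  0.044]
top case 0.97 [174.0, 232.3] [0.54  0.217 0.032]
top bar 0.98 [172.6, 295.6] [0.403 0.221 0.013]
top mug 0.85 [392.1, 172.8] [ 0.68  -0.276  0.006]
top mug 0.51 [344.4, 300.7] [ 0.39  -0.156  0.02 ]
top tape_measure 0.98 [343.7, 298.0] [ 0.394 -0.154  0.02 ]
top tape_measure 0.69 [359.8, 250.9] [ 0.496 -0.184  0.064]
top tape_measure 0.34 [393.3, 259.1] [ 0.476 -0.254  0.076]
top frame 0.8 [197.7, 158.4] [0.694 0.163 0.082]
top frame 0.45 [175.2, 293.1] [0.407 0.215 0.01 ]
side rack 0.66 [285.4, 289.0] [ 0.529 -0.214  0.016]
side spool1 0.88 [267.3, 304.5] [ 0.48  -0.282  0.072]
side spool1 0.85 [265.4, 273.4] [ 0.484 -0.2    0.072]
side spool1 0.8 [296.8, 250.0] [ 0.569 -0.133  0.059]
side spool1 0.79 [301.6, 303.8] [ 0.555 -0.289  0.069]
side spool1 0.79 [298.5, 273.3] [ 0.561 -0.211  0.073]
side spool1 0.63 [337.0, 243.7] [ 0.68  -0.111  0.039]
side spool1 0.62 [327.9, 219.7] [ 0.671 -0.027  0.041]
side spool1 0.52 [361.2, 255.9] [ 0.728 -0.163  0.047]
side case 0.79 [265.6, 175.2] [0.526 0.199 0.02 ]
side case 0.19 [227.3, 282.3] [ 0.391 -0.173  0.015]
side bar 0.86 [225.1, 188.5] [0.4   0.167 0.012]
side jaw_left 0.63 [345.4, 293.2] [ 0.653 -0.289  0.089]
side mug 0.76 [345.9, 292.9] [ 0.674 -0.235  0.003]
side tape_measure 0.65 [229.0, 283.9] [ 0.395 -0.177  0.016]
side frame 0.95 [324.6, 172.9] [0.698 0.149 0.053]
```

View pics/top0.png

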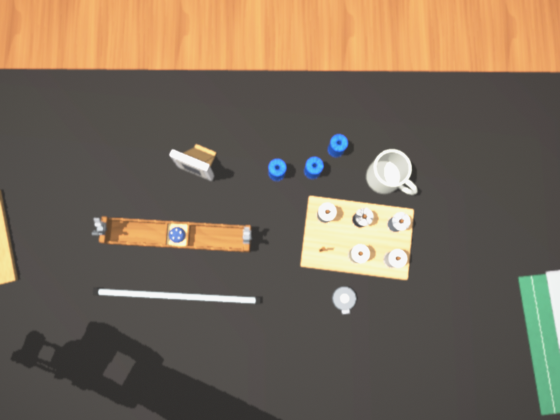

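```bash
python3 - <<'E'
from h import *
im=cv2.imread("pics/side0.png"); cv2.imwrite("pics/side0c.png",cv2.resize(im[150:350,150:420],None,fx=2.9,fy=2.9,interpolation=cv2.INTER_CUBIC))
E
```

```text
(no output)
```

View pics/side0c.png

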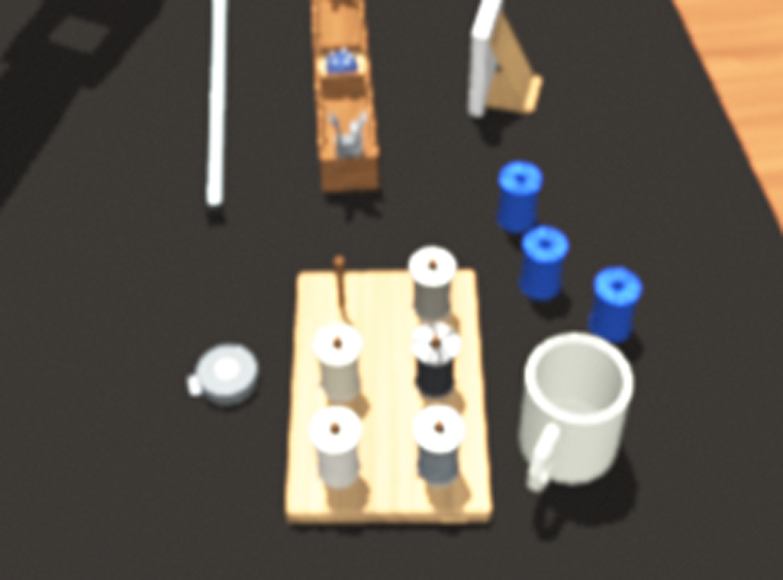

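Top view: five spools stand on the rack at (327,212), (364,217), (401,222), (360,254) and (397,259), and the dowel at (326,249) is empty. The three blue spools on the desk at (277,169), (314,168) and (338,146) are look-alikes and stay put. The enlarged side crop confirms that the five on the dowels aren't blue. The case runs from (100,230) to (250,240), and the bar lies in front of it from (98,292) to (257,300).

```bash
cat > m.py <<'E'
from h import *
np.set_printoptions(precision=4,suppress=True)
def rect(P,m):
    q=P[m][:,:2].astype(np.float32)
    (c,s,a)=cv2.minAreaRect(q*1000); return np.array(c)/1000,s,a,len(q),P[m].mean(0)
def box(P,x0,x1,y0,y1,z0,z1):
    return (P[...,0]>x0)&(P[...,0]<x1)&(P[...,1]>y0)&(P[...,1]<y1)&(P[...,2]>z0)&(P[...,2]<z1)
E
python3 - <<'E'
from m import *
for n in("top","side"):
    f=np.load(n+"0.npz"); cm={k:f[k] for k in("K","rvec","tvec")}; P=cloud(cm,f["d"])
    print(n,"desk z",np.median(P[box(P,.4,.7,-.05,.05,-.03,.03)][:,2]), "px/m",cm["K"][0,0])
    print("rack",rect(P,box(P,.42,.65,-.31,-.04,.012,.026)))
    print("case",rect(P,box(P,.45,.62,.03,.42,.020,.04)))
    print("bar",rect(P,box(P,.36,.45,.03,.42,.007,.025)))
    for c in[(.476,-.257),(.496,-.187),(.584,-.11),(.571,-.183),(.551,-.26)]:
        m=box(P,c[0]-.03,c[0]+.03,c[1]-.03,c[1]+.03,.066,.079); print(" spool",rect(P,m))
    for c in[(.526,.06),(.56,.37)]:
        m=box(P,c[0]-.05,c[0]+.05,c[1]-.04,c[1]+.04,.06,.11); print(" clip",rect(P,m))
E
```

```text
top desk z 0.0019505190954277971 px/m 530.0408083305952
rack (array([ 0.5347, -0.1863]), (246.2694854736328, 229.6353302001953), 89.3652572631836, 6018, array([ 0.5264, -0.1819,  0.0199]))
case (array([0.5363, 0.2117]), (322.46826171875, 56.609188079833984), 86.44055938720703, 1083, array([0.5367, 0.2218, 0.03  ]))
bar (array([0.4046, 0.2237]), (88.40606689453125, 386.3512268066406), 0.08033260703086853, 1021, array([0.4026, 0.2156, 0.0142]))
 spool (array([ 0.4793, -0.2642]), (35.644065856933594, 36.43353271484375), 41.945098876953125, 213, array([ 0.4791, -0.2639,  0.0754]))
 spool (array([ 0.4901, -0.1846]), (34.36026382446289, 36.231895446777344), 88.33544158935547, 203, array([ 0.4896, -0.1846,  0.0755]))
 spool (array([ 0.5794, -0.1159]), (34.999595642089844, 34.96870803833008), 89.80635070800781, 200, array([ 0.5791, -0.1161,  0.0754]))
 spool (array([ 0.5694, -0.195 ]), (35.090572357177734, 36.970882415771484), 87.07008361816406, 209, array([ 0.5688, -0.1949,  0.0757]))
 spool (array([ 0.5584, -0.2733]), (32.89542007446289, 37.14027786254883), 87.82249450683594, 200, array([ 
[... 971 characters left out ...]
array([ 0.4876, -0.1885,  0.0725]))
 spool (array([ 0.5783, -0.1185]), (37.168880462646484, 35.15642166137695), 84.41169738769531, 146, array([ 0.5772, -0.1199,  0.0721]))
 spool (array([ 0.567, -0.196]), (35.19526672363281, 35.52200698852539), 80.19660949707031, 152, array([ 0.5667, -0.1973,  0.0724]))
 spool (array([ 0.5564, -0.2743]), (36.539119720458984, 30.32202911376953), 1.4170347452163696, 162, array([ 0.5562, -0.2754,  0.0721]))
 clip (array([0.5252, 0.0531]), (16.629350662231445, 30.722475051879883), 86.17572784423828, 81, array([0.525 , 0.052 , 0.0747]))
 clip (array([0.5441, 0.3639]), (32.43402099609375, 16.529767990112305), 3.464130401611328, 55, array([0.5443, 0.3623, 0.0762]))
```

```bash
cat > go.py <<'E'
# print tool-axis shifts (m) from the present pose through targets x,y,z (world TCP), and the turn error to yaw 1.508 pointing down
from h import *; import sys
from scipy.spatial.transform import Rotation as R
s=observe(); r=R.from_euler("xyz",s["tool_rot"]); p=np.array(s["tool_pos"])
g=R.from_euler("xyz",[np.pi,0,1.508])
print("turn deg",np.round((r.inv()*g).as_rotvec(degrees=True),2))
for a in sys.argv[1:]:
    t=np.array([float(v) for v in a.split(",")]); print(a,np.round(g.inv().apply(t-p),4)); p=t
E
python3 -m inch '[[0,0,8.02,0,0,0,0.6],[0,0,8.02,0,0,0,0.6],[0,0,8.02,0,0,0,0.6],[0,0,8.02,0,0,0,0.6],[0,0,8.02,0,0,0,0.6],[0,0,8.02,0,0,0,0.6],[0,0,8.02,0,0,0,0.6],[0,0,8.02,0,0,0,0.6],[0,0,8.02,0,0,0,0.6],[0,0,0,0,0,0,0.6]]' 10
python3 go.py 0.53,0.22,0.30 0.52,-0.12,0.30
```

```text
clock: 1.9
tool_pos: [0.2374, 0.6051, 0.2165]
tool_rot: [3.142, -0.0, 1.508]
wrist_force: [-0.1, -0.8, 0.5]
gripper_width: 0.0563
finger_force: 0.0
turn deg [ 0.   -0.    0.01]
0.53,0.22,0.30 [-0.366   0.3162 -0.0835]
0.52,-0.12,0.30 [-0.34    0.0114  0.    ]
```

```bash
python3 -m inch '[[0,0,0,-0.0366,0.0316,-0.0084,0.6],[0,0,0,-0.0366,0.0316,-0.0084,0.6],[0,0,0,-0.0366,0.0316,-0.0084,0.6],[0,0,0,-0.0366,0.0316,-0.0084,0.6],[0,0,0,-0.0366,0.0316,-0.0084,0.6],[0,0,0,-0.0366,0.0316,-0.0084,0.6],[0,0,0,-0.0366,0.0316,-0.0084,0.6],[0,0,0,-0.0366,0.0316,-0.0084,0.6],[0,0,0,-0.0366,0.0316,-0.0084,0.6],[0,0,0,-0.0366,0.0316,-0.0084,0.6],[0,0,0,0,0,0,0.6]]'
python3 - <<'E'
from m import *
cm,im,d=grab("wrist"); save("w1",im); P=cloud(cm,d); np.savez("w1.npz",P=P)
print("case",rect(P,box(P,.45,.62,.03,.42,.022,.036)))
for c in[(.526,.055),(.546,.365)]:
    m=box(P,c[0]-.05,c[0]+.05,c[1]-.04,c[1]+.04,.06,.11); print(" clip",rect(P,m) if m.sum()>5 else 0)
print("desk",np.median(P[box(P,.4,.7,-.1,.5,-.02,.01)][:,2]), [P[r,c] for r in(5,414) for c in(5,554)])
E
python3 go.py 0.53,-0.19,0.30
```

```text
clock: 3.0
tool_pos: [0.5329, 0.216, 0.3018]
tool_rot: [3.139, 0.0, 1.505]
wrist_force: [-0.2, 0.9, 0.0]
gripper_width: 0.0565
finger_force: 0.0
case (array([0.5327, 0.2105]), (301.8349609375, 56.13688278198242), 86.41300201416016, 3034, array([0.5331, 0.213 , 0.0293]))
 clip (array([0.5237, 0.0563]), (14.77920913696289, 33.880470275878906), 86.9453353881836, 437, array([0.524 , 0.0577, 0.0788]))
 clip (array([0.5429, 0.3665]), (16.213546752929688, 33.224937438964844), 86.86776733398438, 603, array([0.5431, 0.3653, 0.0808]))
desk 0.00038611684918641876 [array([0.2301, 0.4324, 0.0019]), array([0.8664, 0.3909, 0.0009]), array([0.4593, 0.2171, 0.3905]), array([0.604 , 0.2083, 0.3916])]
turn deg [ 0.05 -0.02 -0.09]
0.53,-0.19,0.30 [-0.4073  0.0244  0.001 ]
```

View pics/w1.png

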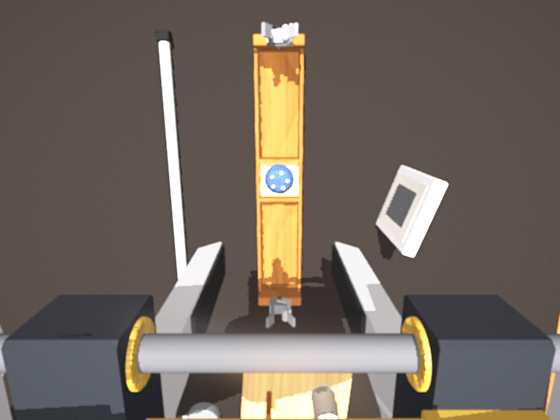

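The wrist view shows the case lengthwise: +y clip at (280,35), −y clip at (280,310), pincushion at (279,179). The bar is to its left and the frame is at (412,210). Next I'll measure the rack the same way.

```bash
python3 -m inch '[[0,0,0,-0.043,0.003,0,0.6],[0,0,0,-0.043,0.003,0,0.6],[0,0,0,-0.043,0.003,0,0.6],[0,0,0,-0.043,0.003,0,0.6],[0,0,0,-0.043,0.003,0,0.6],[0,0,0,-0.043,0.003,0,0.6],[0,0,0,-0.043,0.003,0,0.6],[0,0,0,-0.043,0.003,0,0.6],[0,0,0,-0.043,0.003,0,0.6],[0,0,0,-0.043,0.003,0,0.6],[0,0,0,-0.043,0.003,0,0.6],[0,0,0,0,0,0,0.6]]'
cat > sp.py <<'E'
from m import *
cm,im,d=grab("wrist"); P=cloud(cm,d)
for n,c in zip("ABCDE",[(.478,-.265),(.489,-.186),(.579,-.117),(.568,-.195),(.557,-.274)]):
    m=box(P,c[0]-.03,c[0]+.03,c[1]-.03,c[1]+.03,.067,.08)
    if m.sum()>20: print(n,rect(P,m))
print("desk",np.median(P[box(P,.4,.7,-.4,.1,-.01,.01)][:,2]))
E
python3 sp.py; python3 go.py 0.53,-0.19,0.30
```

```text
clock: 4.25
tool_pos: [0.5327, -0.2565, 0.2996]
tool_rot: [-3.14, -0.0, 1.507]
wrist_force: [-0.5, 0.4, -1.3]
gripper_width: 0.0561
finger_force: 0.0
A (array([ 0.4763, -0.2656]), (37.243011474609375, 36.790863037109375), 67.74249267578125, 811, array([ 0.4763, -0.2655,  0.0742]))
B (array([ 0.4868, -0.1865]), (35.851051330566406, 37.131752014160156), 86.51289367675781, 927, array([ 0.4866, -0.1862,  0.0742]))
C (array([ 0.5764, -0.1177]), (37.21807098388672, 36.20049285888672), 87.42874145507812, 1094, array([ 0.5763, -0.1174,  0.0742]))
D (array([ 0.566 , -0.1967]), (36.1108512878418, 36.19377136230469), 87.0067138671875, 905, array([ 0.5659, -0.1967,  0.0742]))
E (array([ 0.5552, -0.2759]), (36.83277893066406, 36.770408630371094), 88.21327209472656, 801, array([ 0.5553, -0.2758,  0.074 ]))
desk 0.0003028204648152412
turn deg [-0.06 -0.07  0.01]
0.53,-0.19,0.30 [ 0.0641 -0.007  -0.0003]
```

```bash
python3 go.py .4763,-.2656,.2996 .4763,-.2656,.057 .4763,-.2656,.165 .5252,.0823,.165 .5252,.0823,.0445 .5252,.0823,.165 .4868,-.1865,.165
```

```text
turn deg [-0.06 -0.07  0.01]
.4763,-.2656,.2996 [-0.0147 -0.0558  0.0001]
.4763,-.2656,.057 [ 0.     -0.      0.2426]
.4763,-.2656,.165 [ 0.     0.    -0.108]
.5252,.0823,.165 [0.3503 0.027  0.    ]
.5252,.0823,.0445 [ 0.     -0.      0.1205]
.5252,.0823,.165 [ 0.      0.     -0.1205]
.4868,-.1865,.165 [-0.2707 -0.0215 -0.    ]
```

```bash
python3 -m inch '[[0,0,0,-0.007,-0.028,0.02,0.6],[0,0,0,-0.007,-0.028,0.03,0.6],[0,0,0,0,0,0.045,0.6],[0,0,0,0,0,0.045,0.6],[0,0,0,0,0,0.04,0.6],[0,0,0,0,0,0.02,0.6],[0,0,0,0,0,0,0.6],[0,0,0,0,0,0,0.6]]'; python3 go.py .4763,-.2656,.057; python3 go.py .4763,-.2656,.057
```

```text
clock: 5.1
tool_pos: [0.477, -0.2633, 0.1012]
tool_rot: [3.141, 0.0, 1.511]
wrist_force: [-0.1, 0.5, 0.2]
gripper_width: 0.0566
finger_force: 0.0
turn deg [0.03 0.   0.15]
.4763,-.2656,.057 [-0.0024 -0.0005  0.0442]
turn deg [0.03 0.   0.15]
.4763,-.2656,.057 [-0.0024 -0.0005  0.0442]
```

```bash
python3 -m inch '[[0,0,0,-0.002,0,0.022,0.6],[0,0,0,0,0,0.022,0.6],[0,0,0,0,0,0,0.6],[0,0,0,0,0,0,0.2],[0,0,0,0,0,0,0.2],[0,0,0,0,0,0,0.2],[0,0,0,0,0,0,0.2],[0,0,0,0,0,0,0.2],[0,0,0,0,0,0,0.2]]' 11; python3 -m inch '[[0,0,0,0,0,-0.02,0.2],[0,0,0,0,0,-0.03,0.2],[0,0,0,0,0,-0.03,0.2],[0,0,0,0,0,-0.028,0.2],[0,0,0,0,0,0,0.2]]'; python3 go.py .5252,.0823,.165 .5252,.0823,.0445
```

```text
clock: 6.0
tool_pos: [0.4774, -0.2674, 0.0583]
tool_rot: [3.139, 0.002, 1.508]
wrist_force: [-0.8, 0.6, 7.1]
gripper_width: 0.0381
finger_force: 11.0
clock: 6.5
tool_pos: [0.4782, -0.2684, 0.1691]
tool_rot: [3.135, 0.005, 1.508]
wrist_force: [0.9, -0.0, -0.6]
gripper_width: 0.038
finger_force: 11.0
turn deg [0.39 0.3  0.01]
.5252,.0823,.165 [0.3529 0.0249 0.0041]
.5252,.0823,.0445 [ 0.     -0.      0.1205]
```

```bash
python3 -m inch '[[0,0,0,0.044,0.003,0,0.2],[0,0,0,0.044,0.003,0,0.2],[0,0,0,0.044,0.003,0,0.2],[0,0,0,0.044,0.003,0,0.2],[0,0,0,0.044,0.003,0,0.2],[0,0,0,0.044,0.003,0,0.2],[0,0,0,0.044,0.003,0,0.2],[0,0,0,0.044,0.003,0,0.2],[0,0,0,0,0,0,0.2],[0,0,0,0,0,0,0.2]]'; python3 - <<'E'
from m import *
cm,im,d=grab("wrist"); save("w2",im); P=cloud(cm,d)
for c in[(.526,.055),(.546,.365)]:
    m=box(P,c[0]-.05,c[0]+.05,c[1]-.04,c[1]+.04,.06,.11); print(" clip",rect(P,m) if m.sum()>5 else 0)
print("case",rect(P,box(P,.45,.62,.03,.42,.022,.036)))
print("held",rect(P,box(P,.47,.58,.03,.13,.16,.20)))
E
python3 go.py .5252,.0823,.165 .5252,.0823,.0445
```

```text
clock: 7.5
tool_pos: [0.5213, 0.0839, 0.163]
tool_rot: [-3.139, 0.0, 1.51]
wrist_force: [0.2, -0.6, -0.4]
gripper_width: 0.0383
finger_force: 11.0
 clip 0
 clip 0
case (array([0.5294, 0.1503]), (180.30404663085938, 56.2524528503418), 86.46842193603516, 5381, array([0.5321, 0.1856, 0.0292]))
held (array([0.5227, 0.0861]), (58.10212326049805, 37.81910705566406), 18.93245506286621, 7814, array([0.5204, 0.0879, 0.1789]))
turn deg [-0.11  0.03  0.02]
.5252,.0823,.165 [-0.0005  0.0038 -0.0017]
.5252,.0823,.0445 [ 0.     -0.      0.1205]
```

View pics/w2.png

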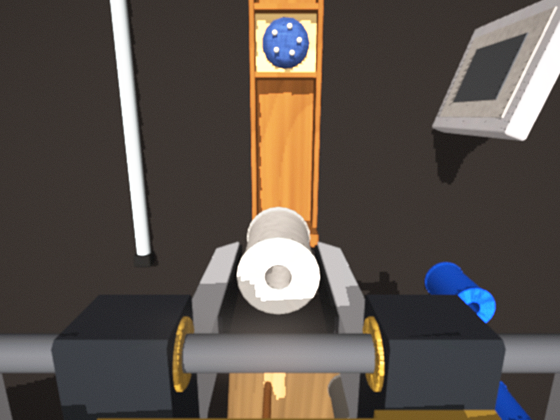

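The spool hangs upright in the fingers, with its top at (278,272). The case lies straight ahead, so I lower it into the −129 slot.

```bash
python3 -m inch '[[0,0,0,-0.001,0.004,0.04,0.2],[0,0,0,0,0,0.04,0.2],[0,0,0,0,0,0.02,0.2],[0,0,0,0,0,0.009,0.2],[0,0,0,0,0,0,0.2],[0,0,0,0,0,0,0.2]]'; python3 go.py .5252,.0823,.0445; python3 -m inch '[[0,0,0,0,0,0.005,0.2],[0,0,0,0,0,0.003,0.2],[0,0,0,0,0,0,0.2],[0,0,0,0,0,0,0.2]]'; python3 go.py .5252,.0823,.0445
```

```text
clock: 8.15
tool_pos: [0.5271, 0.0813, 0.0566]
tool_rot: [3.14, 0.0, 1.507]
wrist_force: [0.4, 0.1, 0.6]
gripper_width: 0.0383
finger_force: 11.0
turn deg [ 0.11  0.   -0.06]
.5252,.0823,.0445 [ 0.0009 -0.0019  0.0121]
clock: 8.55
tool_pos: [0.5262, 0.0821, 0.0477]
tool_rot: [3.141, -0.0, 1.508]
wrist_force: [-0.2, -0.0, -0.4]
gripper_width: 0.0383
finger_force: 11.0
turn deg [ 0.02 -0.    0.01]
.5252,.0823,.0445 [ 0.0002 -0.001   0.0032]
```

```bash
python3 -m inch '[[0,0,0,0,0,0.002,0.2],[0,0,0,0,0,0.001,0.2],[0,0,0,0,0,0,0.2],[0,0,0,0,0,0,0.2]]'; python3 -m inch '[[0,0,0,0,0,0,0.55],[0,0,0,0,0,0,0.6],[0,0,0,0,0,0,0.6],[0,0,0,0,0,0,0.6],[0,0,0,0,0,-0.03,0.6],[0,0,0,0,0,-0.045,0.6],[0,0,0,0,0,-0.045,0.6]]'; python3 go.py .4868,-.1865,.165 .4868,-.1865,.057
```

```text
clock: 8.95
tool_pos: [0.5267, 0.0821, 0.0456]
tool_rot: [3.141, -0.0, 1.508]
wrist_force: [-1.9, 0.8, 6.8]
gripper_width: 0.0382
finger_force: 11.0
clock: 9.65
tool_pos: [0.5253, 0.082, 0.1651]
tool_rot: [-3.139, 0.0, 1.508]
wrist_force: [0.6, 0.6, 0.6]
gripper_width: 0.0561
finger_force: 0.0
turn deg [-0.12  0.   -0.  ]
.4868,-.1865,.165 [-2.704e-01 -2.150e-02  1.000e-04]
.4868,-.1865,.057 [ 0.    -0.     0.108]
```

```bash
python3 -m inch '[[0,0,0,-0.0386,-0.0031,0,0.6],[0,0,0,-0.0386,-0.0031,0,0.6],[0,0,0,-0.0386,-0.0031,0,0.6],[0,0,0,-0.0386,-0.0031,0,0.6],[0,0,0,-0.0386,-0.0031,0,0.6],[0,0,0,-0.0386,-0.0031,0,0.6],[0,0,0,-0.0386,-0.003,0,0.6],[0,0,0,0,0,0.02,0.6],[0,0,0,0,0,0.02,0.6],[0,0,0,0,0,0,0.6],[0,0,0,0,0,0,0.6]]'; python3 go.py .4868,-.1865,.057; python3 sp.py
```

```text
clock: 10.75
tool_pos: [0.4875, -0.1862, 0.1244]
tool_rot: [-3.141, -0.0, 1.508]
wrist_force: [-0.4, -0.1, 0.2]
gripper_width: 0.0564
finger_force: 0.0
turn deg [-0.04 -0.02  0.01]
.4868,-.1865,.057 [-0.0004 -0.0006  0.0674]
B (array([ 0.4869, -0.1863]), (37.33945083618164, 37.18552780151367), 53.68716812133789, 2433, array([ 0.487 , -0.1858,  0.0741]))
C (array([ 0.5766, -0.1177]), (37.340126037597656, 37.61551284790039), 50.94464874267578, 3174, array([ 0.5763, -0.1173,  0.0741]))
D (array([ 0.5662, -0.1968]), (37.27975082397461, 37.85824966430664), 30.842479705810547, 2468, array([ 0.5657, -0.196 ,  0.0739]))
desk 0.00018051589604413653
```

```bash
python3 -m inch '[[0,0,0,0,0,0.035,0.6],[0,0,0,0,0,0.032,0.6],[0,0,0,0,0,0,0.6],[0,0,0,0,0,0,0.2],[0,0,0,0,0,0,0.2],[0,0,0,0,0,0,0.2],[0,0,0,0,0,0,0.2],[0,0,0,0,0,0,0.2],[0,0,0,0,0,0,0.2]]' 11; python3 -m inch '[[0,0,0,0,0,-0.02,0.2],[0,0,0,0,0,-0.03,0.2],[0,0,0,0,0,-0.03,0.2],[0,0,0,0,0,-0.028,0.2],[0,0,0,0,0,0,0.2],[0,0,0,0,0,0,0.2]]'; python3 go.py .5278,.1232,.165 .5278,.1232,.0475
```

```text
clock: 11.7
tool_pos: [0.489, -0.1872, 0.0596]
tool_rot: [3.138, 0.002, 1.508]
wrist_force: [-0.8, 0.1, 7.3]
gripper_width: 0.036
finger_force: 11.0
clock: 12.3
tool_pos: [0.4877, -0.1864, 0.1656]
tool_rot: [3.141, 0.001, 1.508]
wrist_force: [-0.2, -0.3, -1.4]
gripper_width: 0.0359
finger_force: 11.0
turn deg [0.05 0.03 0.  ]
.5278,.1232,.165 [0.3115 0.0206 0.0006]
.5278,.1232,.0475 [ 0.     -0.      0.1175]
```

```bash
python3 -m inch '[[0,0,0,0.0445,0.003,0,0.2],[0,0,0,0.0445,0.003,0,0.2],[0,0,0,0.0445,0.003,0,0.2],[0,0,0,0.0445,0.003,0,0.2],[0,0,0,0.0445,0.003,0,0.2],[0,0,0,0.0445,0.003,0,0.2],[0,0,0,0.0445,0.0026,0,0.2],[0,0,0,0,0,0.04,0.2],[0,0,0,0,0,0,0.2],[0,0,0,0,0,0,0.2],[0,0,0,0,0,0,0.2]]'; python3 go.py .5278,.1232,.0475
```

```text
clock: 13.4
tool_pos: [0.5281, 0.1225, 0.1261]
tool_rot: [3.141, 0.0, 1.507]
wrist_force: [-1.0, 0.3, -0.0]
gripper_width: 0.0359
finger_force: 11.0
turn deg [ 0.03  0.   -0.08]
.5278,.1232,.0475 [ 0.0007 -0.0003  0.0786]
```

```bash
python3 -m inch '[[0,0,0,0.001,0,0.04,0.2],[0,0,0,0,0,0.03,0.2],[0,0,0,0,0,0.008,0.2],[0,0,0,0,0,0.002,0.2],[0,0,0,0,0,0.001,0.2],[0,0,0,0,0,0,0.2],[0,0,0,0,0,0,0.2]]'; python3 -m inch '[[0,0,0,0,0,0,0.55],[0,0,0,0,0,0,0.6],[0,0,0,0,0,0,0.6],[0,0,0,0,0,0,0.6],[0,0,0,0,0,-0.03,0.6],[0,0,0,0,0,-0.045,0.6],[0,0,0,0,0,-0.045,0.6],[0,0,0,0,0,0,0.6]]';  python3 go.py .5764,-.1177,.165 .5764,-.1177,.057
```

```text
clock: 14.1
tool_pos: [0.5287, 0.1242, 0.0456]
tool_rot: [3.139, -0.0, 1.508]
wrist_force: [0.5, -0.4, -0.9]
gripper_width: 0.0361
finger_force: 11.0
clock: 14.9
tool_pos: [0.5322, 0.1245, 0.1718]
tool_rot: [3.128, -0.001, 1.508]
wrist_force: [0.8, -0.4, -0.2]
gripper_width: 0.0564
finger_force: 0.0
turn deg [ 0.76 -0.07  0.01]
.5764,-.1177,.165 [-0.2389  0.0593  0.0068]
.5764,-.1177,.057 [ 0.    -0.     0.108]
```

```bash
python3 -m inch '[[0,0,0,0,0,0,0.6]]'; python3 go.py .5764,-.1177,.165; python3 -m inch '[[0,0,0,-0.04,0.0095,0,0.6],[0,0,0,-0.04,0.0095,0,0.6],[0,0,0,-0.04,0.0095,0,0.6],[0,0,0,-0.04,0.0095,0,0.6],[0,0,0,-0.04,0.0095,0,0.6],[0,0,0,-0.039,0.0095,0,0.6],[0,0,0,0,0,0.02,0.6],[0,0,0,0,0,0.02,0.6],[0,0,0,0,0,0,0.6],[0,0,0,0,0,0,0.6]]'; python3 go.py .5764,-.1177,.057; python3 sp.py
```

```text
clock: 15.0
tool_pos: [0.5284, 0.1243, 0.1655]
tool_rot: [3.139, -0.0, 1.508]
wrist_force: [-0.1, -0.4, -0.6]
gripper_width: 0.0562
finger_force: 0.0
turn deg [ 0.14 -0.01  0.01]
.5764,-.1177,.165 [-0.2385  0.0631  0.0005]
clock: 16.0
tool_pos: [0.5685, -0.1173, 0.1227]
tool_rot: [-3.138, -0.001, 1.508]
wrist_force: [-1.0, 0.4, 0.9]
gripper_width: 0.0563
finger_force: 0.0
turn deg [-0.2  -0.07  0.01]
.5764,-.1177,.057 [0.0001 0.0079 0.0657]
C (array([ 0.5769, -0.1176]), (37.899879455566406, 36.589054107666016), 86.5082015991211, 2470, array([ 0.5767, -0.117 ,  0.074 ]))
D (array([ 0.5675, -0.1829]), (10.348213195800781, 32.78759765625), 85.13285827636719, 559, array([ 0.5671, -0.1831,  0.0733]))
E (array([ 0.5565, -0.2598]), (6.542668342590332, 21.724411010742188), 88.19339752197266, 122, array([ 0.5565, -0.2594,  0.0696]))
desk 0.0002762962117980991
```

```bash
python3 -m inch '[[0,0,0,0,0.0065,0.01,0.6],[0,0,0,0,0,0.02,0.6],[0,0,0,0,0,0.036,0.6],[0,0,0,0,0,0,0.6],[0,0,0,0,0,0,0.2],[0,0,0,0,0,0,0.2],[0,0,0,0,0,0,0.2],[0,0,0,0,0,0,0.2],[0,0,0,0,0,0,0.2],[0,0,0,0,0,0,0.2]]' 11; python3 -m inch '[[0,0,0,0,0,-0.02,0.2],[0,0,0,0,0,-0.03,0.2],[0,0,0,0,0,-0.03,0.2],[0,0,0,0,0,-0.028,0.2],[0,0,0,0,0,0,0.2],[0,0,0,0,0,0,0.2]]'; python3 go.py .5303,.1641,.165 .5303,.1641,.0475
```

```text
clock: 17.05
tool_pos: [0.5776, -0.1188, 0.0605]
tool_rot: [3.138, 0.001, 1.508]
wrist_force: [0.1, 0.4, 5.7]
gripper_width: 0.0368
finger_force: 11.0
clock: 17.65
tool_pos: [0.576, -0.1182, 0.1663]
tool_rot: [3.141, 0.0, 1.508]
wrist_force: [-0.2, 0.4, 0.2]
gripper_width: 0.0367
finger_force: 11.0
turn deg [ 0.01  0.01 -0.  ]
.5303,.1641,.165 [ 0.2789 -0.0633  0.0013]
.5303,.1641,.0475 [ 0.     -0.      0.1175]
```

```bash
python3 -m inch '[[0,0,0,0.04,-0.009,0,0.2],[0,0,0,0.04,-0.009,0,0.2],[0,0,0,0.04,-0.009,0,0.2],[0,0,0,0.04,-0.009,0,0.2],[0,0,0,0.04,-0.009,0,0.2],[0,0,0,0.04,-0.009,0,0.2],[0,0,0,0.039,-0.009,0,0.2],[0,0,0,0,0,0.04,0.2],[0,0,0,0,0,0,0.2],[0,0,0,0,0,0,0.2],[0,0,0,0,0,0,0.2]]'; python3 go.py .5303,.1641,.0475; python3 - <<'E'
from m import *
cm,im,d=grab("top"); save("t2",im[150:290,80:440]); P=cloud(cm,d)
cm,im,d=grab("wrist"); P=cloud(cm,d)
print("case",rect(P,box(P,.45,.62,.2,.42,.022,.036)))
E
```

```text
clock: 18.75
tool_pos: [0.5313, 0.1635, 0.127]
tool_rot: [3.141, 0.0, 1.507]
wrist_force: [-0.3, 0.8, 0.4]
gripper_width: 0.0369
finger_force: 11.0
turn deg [ 0.02  0.   -0.07]
.5303,.1641,.0475 [ 0.0006 -0.001   0.0795]
case (array([0.5358, 0.2549]), (112.9012451171875, 56.24100875854492), 86.33444213867188, 4289, array([0.5346, 0.2384, 0.0294]))
```

View pics/t2.png

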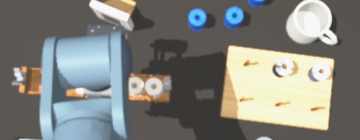

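The crop shows two spools standing in the −y bay at (135,86) and (153,86). D and E are still on the rack at (284,67) and (319,73). I'll put the third one down.

```bash
python3 -m inch '[[0,0,0,0.001,-0.001,0.04,0.2],[0,0,0,0,0,0.03,0.2],[0,0,0,0,0,0.007,0.2],[0,0,0,0,0,0.002,0.2],[0,0,0,0,0,0.001,0.2],[0,0,0,0,0,0,0.2],[0,0,0,0,0,0,0.2]]'; python3 -m inch '[[0,0,0,0,0,0,0.55],[0,0,0,0,0,0,0.6],[0,0,0,0,0,0,0.6],[0,0,0,0,0,0,0.6],[0,0,0,0,0,-0.03,0.6],[0,0,0,0,0,-0.045,0.6],[0,0,0,0,0,-0.045,0.6],[0,0,0,0,0,0,0.6],[0,0,0,0,0,0,0.6]]';  python3 go.py .566,-.1967,.165 .566,-.1967,.058
```

```text
clock: 19.55
tool_pos: [0.5308, 0.1652, 0.0477]
tool_rot: [3.139, -0.0, 1.508]
wrist_force: [-0.7, -0.5, -0.8]
gripper_width: 0.0364
finger_force: 11.2
clock: 20.45
tool_pos: [0.5305, 0.1653, 0.1675]
tool_rot: [3.139, -0.0, 1.508]
wrist_force: [-0.4, -0.2, -1.1]
gripper_width: 0.0566
finger_force: 0.0
turn deg [ 0.14 -0.02  0.01]
.566,-.1967,.165 [-0.359   0.0582  0.0025]
.566,-.1967,.058 [ 0.    -0.     0.107]
```

```bash
python3 -m inch '[[0,0,0,-0.045,0.0072,0,0.6],[0,0,0,-0.045,0.0072,0,0.6],[0,0,0,-0.045,0.0072,0,0.6],[0,0,0,-0.045,0.0072,0,0.6],[0,0,0,-0.045,0.0072,0,0.6],[0,0,0,-0.045,0.0072,0,0.6],[0,0,0,-0.045,0.0072,0,0.6],[0,0,0,-0.044,0.0072,0,0.6],[0,0,0,0,0,0.04,0.6],[0,0,0,0,0,0,0.6],[0,0,0,0,0,0,0.6],[0,0,0,0,0,0,0.6]]'; python3 go.py .566,-.1967,.058; python3 sp.py
```

```text
clock: 21.65
tool_pos: [0.565, -0.1959, 0.127]
tool_rot: [3.141, 0.0, 1.509]
wrist_force: [0.8, -0.6, -0.3]
gripper_width: 0.0564
finger_force: 0.0
turn deg [0.01 0.   0.07]
.566,-.1967,.058 [-0.0007  0.001   0.069 ]
B (array([ 0.4891, -0.1846]), (3.6139800548553467, 7.253232479095459), 40.275142669677734, 98, array([ 0.4894, -0.1844,  0.0736]))
D (array([ 0.5662, -0.1968]), (37.39073944091797, 36.69350051879883), 86.19598388671875, 2378, array([ 0.5663, -0.1963,  0.0741]))
E (array([ 0.5568, -0.263 ]), (12.629345893859863, 34.68584060668945), 84.27535247802734, 646, array([ 0.5566, -0.2633,  0.0735]))
desk 0.00024088564698473798
```

```bash
python3 -m inch '[[0,0,0,0,0.001,0.02,0.6],[0,0,0,0,0,0.03,0.6],[0,0,0,0,0,0.019,0.6],[0,0,0,0,0,0,0.6],[0,0,0,0,0,0,0.2],[0,0,0,0,0,0,0.2],[0,0,0,0,0,0,0.2],[0,0,0,0,0,0,0.2],[0,0,0,0,0,0,0.2],[0,0,0,0,0,0,0.2]]' 11; python3 -m inch '[[0,0,0,0,0,-0.02,0.2],[0,0,0,0,0,-0.03,0.2],[0,0,0,0,0,-0.03,0.2],[0,0,0,0,0,-0.028,0.2],[0,0,0,0,0,0,0.2],[0,0,0,0,0,0,0.2]]'; python3 go.py .5365,.261,.165 .5365,.261,.0475
```

```text
clock: 22.7
tool_pos: [0.5671, -0.1973, 0.0594]
tool_rot: [3.139, 0.001, 1.508]
wrist_force: [0.6, 1.5, 6.9]
gripper_width: 0.0372
finger_force: 11.0
clock: 23.3
tool_pos: [0.5656, -0.1968, 0.1653]
tool_rot: [3.141, 0.0, 1.508]
wrist_force: [-0.6, -0.3, -0.6]
gripper_width: 0.0377
finger_force: 11.0
turn deg [ 0.01  0.01 -0.  ]
.5365,.261,.165 [ 4.55e-01 -5.78e-02  3.00e-04]
.5365,.261,.0475 [ 0.     -0.      0.1175]
```

```bash
python3 -m inch '[[0,0,0,0.0455,-0.0058,0,0.2],[0,0,0,0.0455,-0.0058,0,0.2],[0,0,0,0.0455,-0.0058,0,0.2],[0,0,0,0.0455,-0.0058,0,0.2],[0,0,0,0.0455,-0.0058,0,0.2],[0,0,0,0.0455,-0.0058,0,0.2],[0,0,0,0.0455,-0.0058,0,0.2],[0,0,0,0.0455,-0.0058,0,0.2],[0,0,0,0.0455,-0.0058,0,0.2],[0,0,0,0.0455,-0.0058,0,0.2],[0,0,0,0,0,0,0.2],[0,0,0,0,0,0,0.2]]'; python3 go.py .5365,.261,.0475;python3 -m inch '[[0,0,0,0,0,0.04,0.2],[0,0,0,0,0,0,0.2],[0,0,0,0,0,0,0.2]]'; python3 go.py .5365,.261,.0475
```

```text
clock: 24.5
tool_pos: [0.535, 0.2613, 0.163]
tool_rot: [-3.138, 0.002, 1.51]
wrist_force: [-0.4, 0.0, -0.8]
gripper_width: 0.0377
finger_force: 11.0
turn deg [-0.21  0.1   0.12]
.5365,.261,.0475 [-0.0002  0.0016  0.1155]
clock: 24.8
tool_pos: [0.5356, 0.2595, 0.1241]
tool_rot: [-3.138, 0.001, 1.506]
wrist_force: [-0.2, 0.2, -0.5]
gripper_width: 0.038
finger_force: 11.0
turn deg [-0.2   0.08 -0.1 ]
.5365,.261,.0475 [0.0016 0.0008 0.0766]
```

```bash
python3 -m inch '[[0,0,0,0.002,0.0005,0.04,0.2],[0,0,0,0,0,0.028,0.2],[0,0,0,0,0,0.006,0.2],[0,0,0,0,0,0.002,0.2],[0,0,0,0,0,0.001,0.2],[0,0,0,0,0,0,0.2],[0,0,0,0,0,0,0.2]]'; python3 -m inch '[[0,0,0,0,0,0,0.55],[0,0,0,0,0,0,0.6],[0,0,0,0,0,0,0.6],[0,0,0,0,0,0,0.6],[0,0,0,0,0,-0.03,0.6],[0,0,0,0,0,-0.045,0.6],[0,0,0,0,0,-0.045,0.6],[0,0,0,0,0,0,0.6],[0,0,0,0,0,0,0.6]]';  python3 go.py .5552,-.2759,.165 .5552,-.2759,.058
```

```text
clock: 25.5
tool_pos: [0.5381, 0.2632, 0.0501]
tool_rot: [3.139, -0.001, 1.508]
wrist_force: [-0.1, 1.2, -0.9]
gripper_width: 0.0375
finger_force: 11.0
clock: 26.4
tool_pos: [0.5378, 0.2632, 0.1698]
tool_rot: [3.139, -0.001, 1.508]
wrist_force: [0.3, -0.4, -1.2]
gripper_width: 0.0562
finger_force: 0.0
turn deg [ 0.15 -0.05  0.01]
.5552,-.2759,.165 [-0.5369  0.0512  0.0048]
.5552,-.2759,.058 [ 0.    -0.     0.107]
```

```bash
python3 -m inch '[[0,0,0,-0.0448,0.0043,0.0004,0.6],[0,0,0,-0.0448,0.0043,0.0004,0.6],[0,0,0,-0.0448,0.0043,0.0004,0.6],[0,0,0,-0.0448,0.0043,0.0004,0.6],[0,0,0,-0.0448,0.0043,0.0004,0.6],[0,0,0,-0.0448,0.0043,0.0004,0.6],[0,0,0,-0.0448,0.0043,0.0004,0.6],[0,0,0,-0.0448,0.0043,0.0004,0.6],[0,0,0,-0.0448,0.0043,0.0004,0.6],[0,0,0,-0.0448,0.0043,0.0004,0.6],[0,0,0,-0.0448,0.0043,0.0004,0.6],[0,0,0,-0.0448,0.0043,0.0004,0.6]]'; python3 -m inch '[[0,0,0,0,0,0.04,0.6],[0,0,0,0,0,0,0.6],[0,0,0,0,0,0,0.6],[0,0,0,0,0,0,0.6]]'; python3 go.py .5552,-.2759,.058; python3 sp.py;  python3 - <<'E'
from m import *
cm,im,d=grab("top"); save("t3",cv2.resize(im[150:310,70:430],None,fx=2.2,fy=2.2,interpolation=cv2.INTER_CUBIC)); P=cloud(cm,d)
for yc in(-129,-88,-47,50):
    c=(.5353+.063e-3*yc,.211+.998e-3*yc); m=box(P,c[0]-.025,c[0]+.025,c[1]-.02,c[1]+.02,.05,.07); print(yc,rect(P,m) if m.sum()>5 else 0)
E
```

```text
clock: 27.6
tool_pos: [0.5535, -0.2779, 0.161]
tool_rot: [-3.138, -0.002, 1.508]
wrist_force: [0.7, -0.5, 0.7]
gripper_width: 0.0561
finger_force: 0.0
clock: 28.0
tool_pos: [0.5552, -0.276, 0.1243]
tool_rot: [3.141, 0.0, 1.509]
wrist_force: [0.6, -0.4, 0.1]
gripper_width: 0.0563
finger_force: 0.0
turn deg [0.01 0.   0.07]
.5552,-.2759,.058 [0.0001 0.     0.0663]
A (array([ 0.4784, -0.2642]), (3.2848238945007324, 7.5616888999938965), 36.87919235229492, 107, array([ 0.4789, -0.2639,  0.074 ]))
B (array([ 0.4892, -0.1869]), (7.847344875335693, 4.081418037414551), 79.34957122802734, 97, array([ 0.49  , -0.1872,  0.0738]))
E (array([ 0.5555, -0.276 ]), (37.36282730102539, 36.83610916137695), 86.86186218261719, 2432, array([ 0.5557, -0.2755,  0.0741]))
desk 0.0002557417348089472
-129 (array([0.5253, 0.0822]), (43.51458740234375, 37.422149658203125), 3.0666797161102295, 222, array([0.5284, 0.0839, 0.0625]))
-88 (array([0.531 , 0.1259]), (34.30919647216797, 36.70297622680664), 89.56673431396484, 213, array([0.5306, 0.1258, 0.0629]))
-47 (array([0.533 , 0.1668]), (36.90730285644531, 34.24750518798828), 0.3827241063117981, 216, array([0.5327, 0.1675, 0.0627]))
50 (array([0.5398, 0.2638]), (36.708587646484375, 32.849952697753906), 3.0955562591552734, 222, array([0.54  , 0.2638, 0.0625]))
```

View pics/t3.png

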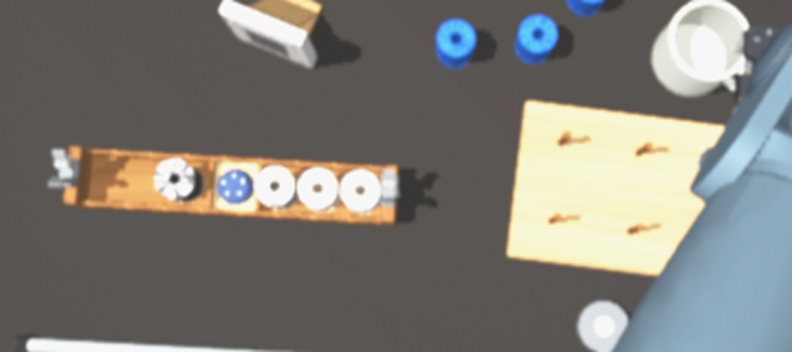

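Four spools now stand on the case floor, at (175,178), (275,186), (317,188) and (360,190) in the crop. The last one is under the gripper.

```bash
python3 -m inch '[[0,0,0,0,0,0.02,0.6],[0,0,0,0,0,0.03,0.6],[0,0,0,0,0,0.017,0.6],[0,0,0,0,0,0,0.6],[0,0,0,0,0,0,0.2],[0,0,0,0,0,0,0.2],[0,0,0,0,0,0,0.2],[0,0,0,0,0,0,0.2],[0,0,0,0,0,0,0.2],[0,0,0,0,0,0,0.2]]' 11; python3 -m inch '[[0,0,0,0,0,-0.02,0.2],[0,0,0,0,0,-0.03,0.2],[0,0,0,0,0,-0.03,0.2],[0,0,0,0,0,-0.028,0.2],[0,0,0,0,0,0,0.2],[0,0,0,0,0,0,0.2]]'; python3 go.py .5412,.3358,.165 .5412,.3358,.0475
```

```text
clock: 29.1
tool_pos: [0.5559, -0.2775, 0.0583]
tool_rot: [3.139, 0.001, 1.508]
wrist_force: [-0.3, 1.1, 5.6]
gripper_width: 0.0367
finger_force: 10.9
clock: 29.7
tool_pos: [0.5546, -0.2767, 0.1641]
tool_rot: [-3.141, -0.0, 1.508]
wrist_force: [0.1, 0.0, -1.1]
gripper_width: 0.0361
finger_force: 11.0
turn deg [-0.01 -0.   -0.  ]
.5412,.3358,.165 [ 0.6105 -0.0518 -0.0009]
.5412,.3358,.0475 [ 0.     -0.      0.1175]
```

```bash
python3 -m inch '[[0,0,0,0.0436,-0.0037,0,0.2],[0,0,0,0.0436,-0.0037,0,0.2],[0,0,0,0.0436,-0.0037,0,0.2],[0,0,0,0.0436,-0.0037,0,0.2],[0,0,0,0.0436,-0.0037,0,0.2],[0,0,0,0.0436,-0.0037,0,0.2],[0,0,0,0.0436,-0.0037,0,0.2],[0,0,0,0.0436,-0.0037,0,0.2],[0,0,0,0.0436,-0.0037,0,0.2],[0,0,0,0.0436,-0.0037,0,0.2],[0,0,0,0.0436,-0.0037,0,0.2],[0,0,0,0.0436,-0.0037,0,0.2]]'; python3 -m inch '[[0,0,0,0.0436,-0.0037,0,0.2],[0,0,0,0.0436,-0.0037,0,0.2],[0,0,0,0,0,0.04,0.2],[0,0,0,0,0,0,0.2],[0,0,0,0,0,0,0.2],[0,0,0,0,0,0,0.2]]'; python3 go.py .5412,.3358,.0475
```

```text
clock: 30.9
tool_pos: [0.5415, 0.2495, 0.1617]
tool_rot: [-3.137, 0.002, 1.508]
wrist_force: [0.3, -0.5, -0.7]
gripper_width: 0.0358
finger_force: 11.0
clock: 31.5
tool_pos: [0.5419, 0.3349, 0.1251]
tool_rot: [3.141, -0.0, 1.507]
wrist_force: [0.3, -0.4, -0.3]
gripper_width: 0.0358
finger_force: 11.0
turn deg [ 0.01 -0.   -0.07]
.5412,.3358,.0475 [ 0.0009 -0.0007  0.0776]
```

```bash
python3 -m inch '[[0,0,0,0.0005,-0.0005,0.04,0.2],[0,0,0,0,0,0.028,0.2],[0,0,0,0,0,0.006,0.2],[0,0,0,0,0,0.002,0.2],[0,0,0,0,0,0.002,0.2],[0,0,0,0,0,0,0.2],[0,0,0,0,0,0,0.2]]'; python3 -m inch '[[0,0,0,0,0,0,0.55],[0,0,0,0,0,0,0.6],[0,0,0,0,0,0,0.6],[0,0,0,0,0,0,0.6],[0,0,0,0,0,-0.03,0.6],[0,0,0,0,0,-0.045,0.6],[0,0,0,0,0,-0.045,0.6],[0,0,0,0,0,-0.045,0.6],[0,0,0,0,0,-0.045,0.6],[0,0,0,0,0,0,0.6],[0,0,0,0,0,0,0.6]]';  python3 go.py .42,.13,.30; python3 -m inch '[[0,0,0,-0.044,-0.024,0,0.6],[0,0,0,-0.044,-0.024,0,0.6],[0,0,0,-0.044,-0.024,0,0.6],[0,0,0,-0.044,-0.024,0,0.6],[0,0,0,-0.04,-0.012,0,0.6],[0,0,0,0,0,0,0.6],[0,0,0,0,0,0,0.6],[0,0,0,0,0,0,0.6]]'
cat > view.py <<'E'
from m import *; import sys
cm,im,d=grab("wrist"); save(sys.argv[1],im); P=cloud(cm,d)
m=box(P,.34,.50,.0,.5,.005,.03)&(im.min(2)>110); print("bar",rect(P,m))
q=P[m]; v,*_=np.linalg.svd((q-q.mean(0))[:,:2].T@(q-q.mean(0))[:,:2]); print("dir",v[:,0],"z p50,95",np.percentile(q[:,2],[50,95]))
print("case",rect(P,box(P,.47,.62,.03,.42,.022,.036)))
for c in[(.525,.055),(.544,.365)]:
    m=box(P,c[0]-.05,c[0]+.05,c[1]-.04,c[1]+.04,.06,.11); print(" clip",rect(P,m) if m.sum()>5 else 0)
for yc in(-129,-88,-47,50,125):
    c=(.5333+.063e-3*yc,.211+.998e-3*yc); m=box(P,c[0]-.025,c[0]+.025,c[1]-.02,c[1]+.02,.05,.07); print(yc,rect(P,m) if m.sum()>5 else 0)
E
python3 view.py w3
```

```text
clock: 32.2
tool_pos: [0.542, 0.3365, 0.0482]
tool_rot: [3.139, -0.001, 1.508]
wrist_force: [0.1, 0.7, -0.8]
gripper_width: 0.0358
finger_force: 11.0
clock: 33.3
tool_pos: [0.5415, 0.3364, 0.2581]
tool_rot: [3.139, -0.001, 1.508]
wrist_force: [0.5, 0.0, 0.2]
gripper_width: 0.0561
finger_force: 0.0
turn deg [ 0.14 -0.07  0.  ]
.42,.13,.30 [-0.2136 -0.1083 -0.0419]
clock: 34.1
tool_pos: [0.4198, 0.1283, 0.2557]
tool_rot: [-3.14, -0.0, 1.509]
wrist_force: [0.0, 0.0, -0.6]
gripper_width: 0.0564
finger_force: 0.0
bar (array([0.3641, 0.1945]), (247.8822021484375, 13.288176536560059), 86.34483337402344, 2533, array([0.365 , 0.2036, 0.013 ]))
dir [-0.0608 -0.9981] z p50,95 [0.0133 0.0151]
case (array([0.5306, 0.1775]), (254.26060485839844, 56.61690139770508), 86.45140075683594, 4089, array([0.5271, 0.1962, 0.029 ]))
 clip (array([0.5249, 0.0708]), (36.99732971191406, 48.2080078125), 0.15919211506843567, 1319, array([0.5249, 0.0692, 0.0698]))
 clip 0
-129 (array([0.5249, 0.0823]), (39.67807388305664, 37.16720962524414), 88.40220642089844, 1007, array([0.5249, 0.0834, 0.0603]))
-88 (array([0.5271, 0.1244]), (36.861412048339844, 36.557334899902344), 3.0481457710266113, 1012, array([0.5268, 0.1251, 0.0605]))
-47 (array([0.5294, 0.1659]), (37.4267578125, 36.10801696777344), 2.2834279537200928, 1082, array([0.5291, 0.1665, 0.0607]))
50 (array([0.5368, 0.2629]), (37.8006477355957, 35.9890251159668), 0.8549983501434326, 1358, array([0.5362, 0.2633, 0.0607]))
125 0
```

View pics/w3.png

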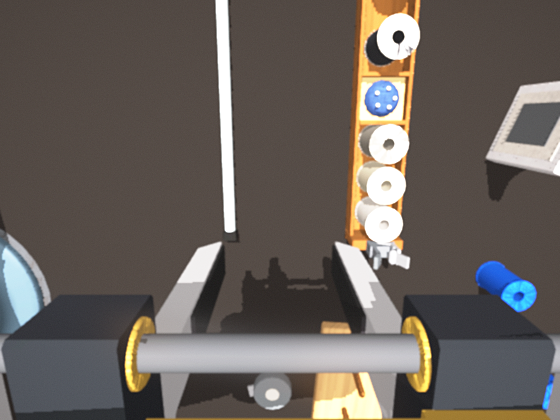

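The bar has been knocked aside: it now runs from (222,0) to (230,232), at about x=0.365. I'll re-measure it and check the fifth spool.

```bash
python3 - <<'E'
from m import *
cm,im,d=grab("top"); P=cloud(cm,d); K=P[...,:2]
m=box(P,.34,.39,.0,.42,.006,.03)&(im.min(2)>100); print("top bar",rect(P,m),P[m].min(0),P[m].max(0))
for yc in(-129,-88,-47,50,125):
    c=(.5353+.063e-3*yc,.211+.998e-3*yc); m=box(P,c[0]-.025,c[0]+.025,c[1]-.02,c[1]+.02,.05,.07); print(yc,rect(P,m)[0] if m.sum()>5 else 0)
cm,im,d=grab("wrist");P=cloud(cm,d); m=box(P,.33,.4,.0,.42,.006,.03)&(im.min(2)>110); print("wrist ymin",P[m].min(0))
E
python3 go.py .3645,.212,.2557
```

```text
top bar (array([0.3685, 0.2443]), (345.67755126953125, 15.861886978149414), 86.57915496826172, 320, array([0.3729, 0.2844, 0.0148])) [0.352  0.0718 0.006 ] [0.3848 0.4164 0.0233]
-129 [0.5289 0.0827]
-88 [0.5348 0.1184]
-47 [0.5491 0.1658]
50 [0.5397 0.2635]
125 [0.5436 0.3377]
wrist ymin [0.35   0.0706 0.0063]
turn deg [-0.07  0.    0.1 ]
.3645,.212,.2557 [ 0.0798 -0.0606  0.0005]
```

```bash
python3 go.py .3673,.2415,.2557; python3 -m inch '[[0,0,0,0.0365,-0.02,0.03,0.6],[0,0,0,0.0365,-0.02,0.03,0.6],[0,0,0,0.0365,-0.0195,0.03,0.6],[0,0,0,0,0,0.045,0.6],[0,0,0,0,0,0.045,0.6],[0,0,0,0,0,0,0.6],[0,0,0,0,0,0,0.6],[0,0,0,0,0,0,0.6]]'; python3 - <<'E'
from m import *
cm,im,d=grab("wrist"); save("w4",im); P=cloud(cm,d); m=box(P,.33,.41,.0,.6,.006,.03)&(im.min(2)>110); print("bar",rect(P,m),P[m].min(0),P[m].max(0))
q=P[m]; print(np.polyfit(q[:,1],q[:,0],1))
E
python3 go.py .3673,.2415,.013
```

```text
turn deg [-0.07  0.    0.1 ]
.3673,.2415,.2557 [ 0.1094 -0.0597  0.0005]
clock: 35.05
tool_pos: [0.3708, 0.2388, 0.0814]
tool_rot: [3.137, -0.002, 1.508]
wrist_force: [0.6, -0.8, -0.5]
gripper_width: 0.0566
finger_force: 0.0
bar (array([0.366 , 0.2272]), (301.3171691894531, 12.014583587646484), 86.4913101196289, 6609, array([0.3682, 0.2618, 0.0129])) [0.3511 0.0772 0.0066] [0.3811 0.3777 0.0163]
[0.0618 0.352 ]
turn deg [ 0.27 -0.11 -0.01]
.3673,.2415,.013 [ 0.0025 -0.0038  0.0686]
```

```bash
python3 -m inch '[[0,0,0,0.002,-0.003,0.03,0.6],[0,0,0,0,0,0.025,0.6],[0,0,0,0,0,0.008,0.6],[0,0,0,0,0,0,0.6],[0,0,0,0,0,0,0.6],[0,0,0,0,0,0,0.6]]'; python3 go.py .3669,.2415,.013
```

```text
clock: 35.7
tool_pos: [0.3673, 0.2407, 0.0175]
tool_rot: [3.139, -0.001, 1.508]
wrist_force: [0.1, 0.1, 0.1]
gripper_width: 0.0563
finger_force: 0.0
turn deg [ 0.17 -0.07 -0.  ]
.3669,.2415,.013 [ 0.0008 -0.0004  0.0045]
```

```bash
python3 -m inch '[[0,0,0,0,0,0.003,0.6],[0,0,0,0,0,0,0.6],[0,0,0,0,0,0,0.05],[0,0,0,0,0,0,0.05],[0,0,0,0,0,0,0.05],[0,0,0,0,0,0,0.05],[0,0,0,0,0,0,0.05],[0,0,0,0,0,0,0.05],[0,0,0,0,0,0,0.05],[0,0,0,0,0,0,0.05],[0,0,0,0,0,0,0.05],[0,0,0,0,0,0,0.05]]' 45; python3 -m inch '[[0,0,0,0,0,-0.02,0.05],[0,0,0,0,0,-0.04,0.05],[0,0,0,0,0,-0.04,0.05],[0,0,0,0,0,-0.04,0.05],[0,0,0,0,0,0,0.05],[0,0,0,0,0,0,0.05],[0,0,0,0,0,0,0.05]]'; python3 - <<'E'
from m import *
print({k:observe()[k] for k in("tool_pos","tool_rot")})
cm,im,d=grab("wrist"); save("w5",im); P=cloud(cm,d); t=np.array(observe()["tool_pos"])
m=box(P,.33,.41,.0,.6,t[2]-.03,t[2]+.015)&(im.min(2)>110)&(P[...,1]>t[1]+.03); q=P[m]; print("bar",rect(P,m),q.min(0),q.max(0))
print(np.polyfit(q[:,1],q[:,0],1),np.polyfit(q[:,1],q[:,2],1))
E
python3 go.py .533,.211,.153
```

```text
clock: 36.9
tool_pos: [0.3659, 0.2402, 0.0129]
tool_rot: [3.141, -0.0, 1.508]
wrist_force: [0.5, 0.3, -1.1]
gripper_width: 0.0107
finger_force: 45.0
clock: 37.6
tool_pos: [0.3643, 0.2397, 0.1507]
tool_rot: [-3.138, 0.002, 1.508]
wrist_force: [1.1, -0.3, -1.7]
gripper_width: 0.0108
finger_force: 45.0
{'tool_pos': array([0.3643, 0.2397, 0.1507]), 'tool_rot': array([-3.1378,  0.0015,  1.508 ])}
bar (array([0.3677, 0.3145]), (90.2005844116211, 11.954322814941406), 86.49217224121094, 5390, array([0.3679, 0.3173, 0.1507])) [0.3595 0.2697 0.1445] [0.3759 0.3596 0.154 ]
[0.0606 0.3486] [-0.0013  0.1511]
turn deg [-0.25  0.1  -0.  ]
.533,.211,.153 [-0.018   0.1703 -0.0025]
```

View pics/w5.png

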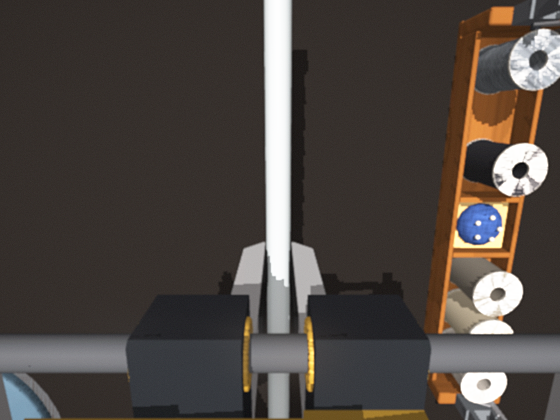

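The bar is held at mid-length and level, upright in the image at column 278. All five spools stand in the case on the right. I'll carry it over the case and compare it with the case axis.

```bash
python3 -m inch '[[0,0,0,-0.0036,0.0338,0,0.05],[0,0,0,-0.0036,0.0338,0,0.05],[0,0,0,-0.0036,0.0338,0,0.05],[0,0,0,-0.0036,0.0338,0,0.05],[0,0,0,-0.0036,0.0338,0,0.05],[0,0,0,0,0,0.01,0.05],[0,0,0,0,0,0.01,0.05],[0,0,0,0,0,0,0.05],[0,0,0,0,0,0,0.05],[0,0,0,0,0,0,0.05]]'; cat > al.py <<'E'
from m import *
import sys
s=observe(); print(s["tool_pos"],s["tool_rot"],s["gripper_width"],s["wrist_force"])
cm,im,d=grab("wrist"); P=cloud(cm,d); t=np.array(s["tool_pos"])
if len(sys.argv)>1: save(sys.argv[1],im)
m=box(P,.50,.58,t[1]+.03,.6,t[2]-.012,t[2]+.01)&(im.min(2)>110); q=P[m]
a=np.polyfit(q[:,1],q[:,0],1); print("bar x at .211,.367:",np.polyval(a,[.211,.367]),"z:",np.polyval(np.polyfit(q[:,1],q[:,2],1),[.211,.367]),q[:,1].max())
m=box(P,.48,.60,.2,.37,.025,.033); q=P[m]; b=rect(P,m); th=.0635; print("case x at .211,.367:",b[0][0]+th*(np.array([.211,.367])-b[0][1]),b)
m=box(P,.49,.60,.345,.39,.06,.10)&~((abs(P[...,2]-np.median(P[m][:,2]))<.0) ); print("clip",rect(P,m) if m.sum()>5 else 0)
E
python3 al.py w6; python3 go.py .533,.2105,.125
```

```text
clock: 38.65
tool_pos: [0.5326, 0.212, 0.133]
tool_rot: [-3.142, -0.0, 1.509]
wrist_force: [-0.6, -2.0, -1.4]
gripper_width: 0.0107
finger_force: 45.0
[0.5326 0.212  0.133 ] [-3.1416 -0.      1.5088] 0.010743354577026975 [-0.6427 -2.0165 -1.4242]
bar x at .211,.367: [0.5314 0.5409] z: [0.1329 0.1331] 0.33229234378305755
case x at .211,.367: [0.533  0.5429] (array([0.5373, 0.2794]), (162.41647338867188, 56.24440383911133), 86.42850494384766, 3405, array([0.5374, 0.2742, 0.0296]))
clip (array([0.5408, 0.3483]), (6.448719024658203, 32.922401428222656), 89.8238296508789, 223, array([0.5417, 0.3475, 0.0614]))
turn deg [ 0.04 -0.01  0.04]
.533,.2105,.125 [-0.0015  0.0001  0.0083]
```

View pics/w6.png

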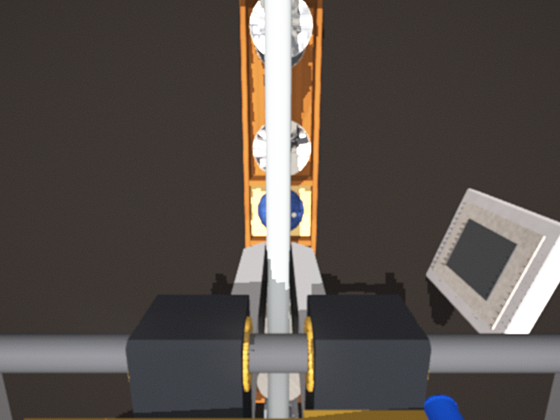

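The bar lies along the case at column 278, about 1.5 mm toward −x of the case axis. I'll correct that and come down to just above the jaws.

```bash
python3 -m inch '[[0,0,0,-0.0015,0.0013,0.01,0.05],[0,0,0,0,0,0.01,0.05],[0,0,0,0,0,0.006,0.05],[0,0,0,0,0,0.006,0.05],[0,0,0,0,0,0,0.05],[0,0,0,0,0,0,0.05]]'; python3 -m inch '[[0,0,0,0,0,0.003,0.05],[0,0,0,0,0,0.003,0.05],[0,0,0,0,0,0.003,0.05],[0,0,0,0,0,0.002,0.05],[0,0,0,0,0,0,0.05],[0,0,0,0,0,0,0.05]]'; python3 al.py
```

```text
clock: 39.3
tool_pos: [0.5345, 0.2101, 0.1007]
tool_rot: [-3.141, 0.0, 1.508]
wrist_force: [0.5, -0.1, -1.2]
gripper_width: 0.0106
finger_force: 45.0
clock: 39.9
tool_pos: [0.5347, 0.2101, 0.0904]
tool_rot: [3.141, 0.0, 1.508]
wrist_force: [-3.0, -1.4, 4.4]
gripper_width: 0.0109
finger_force: 45.0
[0.5347 0.2101 0.0904] [3.1415 0.     1.5083] 0.010920209300952059 [-2.9947 -1.3853  4.4235]
bar x at .211,.367: [0.5334 0.5428] z: [0.0905 0.0898] 0.3304851778297311
case x at .211,.367: [0.5331 0.543 ] (array([0.537 , 0.2724]), (148.4005584716797, 56.27553176879883), 86.45618438720703, 4582, array([0.5364, 0.2665, 0.0296]))
clip 0
```

```bash
python3 -m inch '[[0,0,0,0,0,0.002,0.05],[0,0,0,0,0,0.002,0.05],[0,0,0,0,0,0.001,0.05],[0,0,0,0,0,0,0.05]]' 60; python3 -m inch '[[0,0,0,0,0,0.002,0.05],[0,0,0,0,0,0.002,0.05],[0,0,0,0,0,0,0.05]]'; python3 -m inch '[[0,0,0,0,0,0.002,0.05],[0,0,0,0,0,0.002,0.05],[0,0,0,0,0,0,0.05],[0,0,0,0,0,0,0.05]]'; python3 al.py
```

```text
clock: 40.35
tool_pos: [0.5341, 0.21, 0.084]
tool_rot: [-3.141, 0.0, 1.508]
wrist_force: [-1.5, 0.3, -0.6]
gripper_width: 0.0105
finger_force: 60.0
clock: 40.65
tool_pos: [0.5342, 0.21, 0.0804]
tool_rot: [-3.141, 0.0, 1.508]
wrist_force: [-1.9, -0.1, 0.6]
gripper_width: 0.0105
finger_force: 60.0
clock: 41.05
tool_pos: [0.5345, 0.21, 0.0763]
tool_rot: [-3.142, -0.0, 1.508]
wrist_force: [-1.2, -0.2, -3.1]
gripper_width: 0.0104
finger_force: 60.0
[0.5345 0.21   0.0763] [-3.1416 -0.      1.5079] 0.010441455374759307 [-1.1874 -0.2379 -3.1308]
bar x at .211,.367: [0.5334 0.5435] z: [0.0764 0.0761] 0.3301727754979061
case x at .211,.367: [0.5331 0.543 ] (array([0.5369, 0.2705]), (144.5028076171875, 56.2731819152832), 86.41842651367188, 5072, array([0.5363, 0.2654, 0.0295]))
clip 0
```

```bash
python3 -m inch '[[0,0,0,0,0,0.001,0.05],[0,0,0,0,0,0.001,0.05],[0,0,0,0,0,0,0.05],[0,0,0,0,0,0,0.05]]'; python3 -m inch '[[0,0,0,0,0,0,0.25],[0,0,0,0,0,0,0.35],[0,0,0,0,0,0,0.35],[0,0,0,0,0,0,0.35],[0,0,0,0,0,0,0.35],[0,0,0,0,0,-0.02,0.35],[0,0,0,0,0,-0.04,0.35],[0,0,0,0,0,-0.04,0.35],[0,0,0,0,0,-0.04,0.35],[0,0,0,-0.03,0,-0.04,0.35],[0,0,0,-0.04,0,-0.03,0.35],[0,0,0,-0.04,0,0,0.35]]' 10; python3 -m inch '[[0,0,0,-0.04,0,0,0.35],[0,0,0,0,0,0,0.35],[0,0,0,0,0,0,0.35]]'; python3 - <<'E'
from m import *
for n in("wrist","side"):
    cm,im,d=grab(n); P=cloud(cm,d)
    print(n,[spot_in(n,t)[:1] for t in("bar","jaw_left","jaw_right")])
    if n=="wrist": save("w7",im)
    else: save("s7",cv2.resize(im[130:240,200:360],None,fx=4.5,fy=4.5,interpolation=cv2.INTER_CUBIC))
    for y in np.arange(.03,.41,.03):
        m=box(P,.50,.57,y-.006,y+.006,.055,.13)&(im.min(2)>100)&(abs(P[...,0]-(.5333+.063*(y-.211)))<.006)
        if m.sum()>3: print(round(y,3),m.sum(),np.percentile(P[m][:,2],[50,95]),P[m][:,0].mean())
E
```

```text
clock: 41.5
tool_pos: [0.5348, 0.2101, 0.0758]
tool_rot: [3.141, 0.0, 1.508]
wrist_force: [-3.2, -0.3, 5.7]
gripper_width: 0.0107
finger_force: 60.0
clock: 42.7
tool_pos: [0.5298, 0.0994, 0.2908]
tool_rot: [3.131, -0.0, 1.51]
wrist_force: [0.6, -0.4, -0.2]
gripper_width: 0.0329
finger_force: 0.0
clock: 43.0
tool_pos: [0.5251, 0.0599, 0.2848]
tool_rot: [3.142, -0.0, 1.506]
wrist_force: [0.3, 0.1, -0.6]
gripper_width: 0.033
finger_force: 0.0
wrist [[{'at': [280.3, 100.9], 'conf': 0.6}], [{'at': [270.2, 122.2], 'conf': 0.62}], []]
0.06 128 [0.0768 0.0833] 0.5241212954166765
0.09 130 [0.0762 0.0779] 0.5259014115995788
0.12 143 [0.0763 0.0779] 0.5275597417739045
0.15 154 [0.0763 0.0781] 0.529379696728181
0.18 163 [0.0764 0.0781] 0.5312918544280026
0.21 164 [0.0763 0.0782] 0.5332542122464682
0.24 42 [0.0761 0.0781] 0.534882556757539
side [[{'at': [266.6, 176.5], 'conf': 0.87}], [], []]
0.06 12 [0.0752 0.0777] 0.5243544104855112
0.09 14 [0.0739 0.0766] 0.525642266847806
0.12 12 [0.0737 0.0752] 0.5274663982540707
0.15 12 [0.074 0.076] 0.5290580052853452
0.18 8 [0.0753 0.0767] 0.532167583653002
0.21 11 [0.074  0.0778] 0.5331828368002071
0.24 7 [0.0746 0.0759] 0.5353825530085973
0.27 10 [0.0735 0.0758] 0.5364663051809793
0.3 7 [0.0749 0.0762] 0.5392221035546779
0.33 8 [0.0735 0.0777] 0.5404031256558666
0.36 9 [0.0736 0.0774] 0.5419912294146015
```

View pics/w7.png

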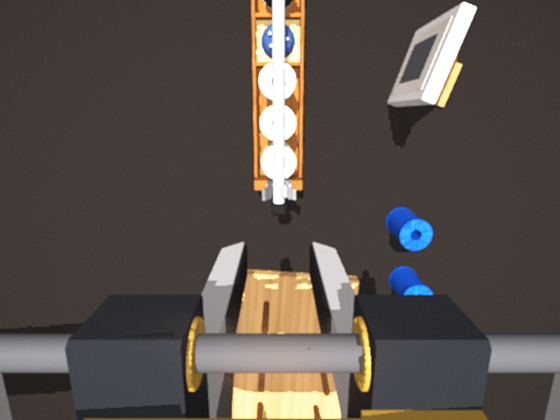

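View pics/s7.png

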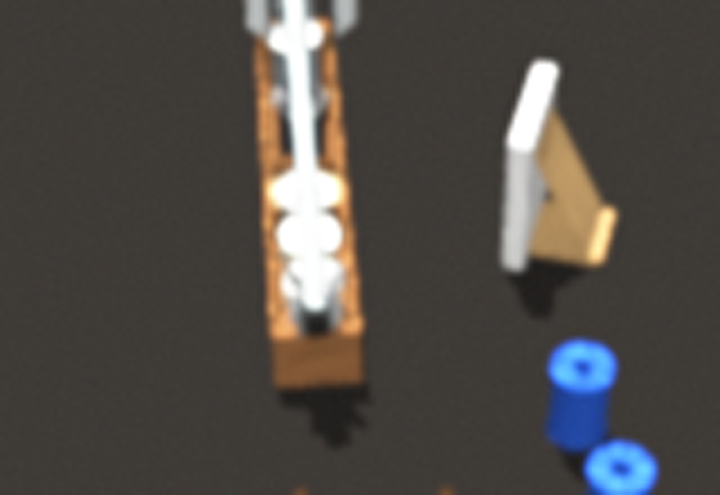

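The bar lies level in both forks, with its top at 76 mm along the whole length, which is the home height. All five spools stand beneath it. The −y clip is closed over the bar at (280,192), and the robot touches nothing.

```bash
python3 -c "from station import *; print(hand_in())"
```

```text
the job is handed in; nothing more can be done
None
```

I packed all five spools that were on the rack into the case, three in one bay and two in the other, and pressed the keeper bar home in both clips, then handed the job in at about 43 s on the robot's clock.

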